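# Slide a battery into the charger bay and bolt it in

## Task

Load the tall battery standing on the bench into the charger: draw the slide bolt fully back out of the bay's mouth, push the battery along the bench, low near its foot so that it slides upright and does not tip, until it is fully home against the back of the bay, and then push the bolt fully shut across it. Only push things with the fingers: the battery is never lifted off the bench, and the things lying around are left where they are.

Things in the scene. Friction and masses are not known exactly. Their poses are not given: they have to be found in the camera images.
- charger: Bench charger, fixed: grey box, aluminium front plate 113 mm high. Origin: on the bench at the foot of the plate, midway between the bay's cheeks; +x into the charger (the way the battery goes in), +y left, z up. The plate is the bay's back stop, plane x = 0, from y = -133 to 63 mm; a knob at y = -78 mm stands out 16 mm. The bay has no floor: the battery slides on the bench.
- bay_mouth (a point): Point on the bench in the middle of the bay's mouth, 86 mm before the back stop (charger x = -86 mm); axes as the charger's. The mouth is 96 mm wide and narrows over 24 mm to a bay 75 mm wide (cheeks at charger y = -37.5 and +37.5 mm, straight from x = -62 to 0). The sheet-steel cheeks are 38 mm high.
- bay_home (a point): Where the battery's origin lies when fully home: on the bench, charger x = -23.5 mm, y = 0; axes as the charger's, and the battery's are then parallel to them. The bolt then passes 5 mm in front of the battery's near face.
- bolt (a joint): Slide of the bolt, a round steel bar 8 mm thick, lying along y at charger x = -56 mm, 24 mm above the bench. 0 m = shut, right across the bay with its end in the far cheek; grows as it moves to the charger's +y, to 0.090 = fully back; its end leaves the bay at 0.084. Starts partly across. Stays where it is left (1.2 N of friction, no spring).
- bolt_tab (a point): Centre of the bolt's upright black thumb tab, 26 mm along x, 7 mm along y, 44 mm high (36 to 80 mm above the bench); axes as the charger's. It moves with the bolt: charger x = -56 mm, y = 58 mm + bolt value, z = 58 mm. Under it runs the fixed channel, top 33 mm above the bench, 16 mm wide in x, from charger y = 41 to 168 mm.
- battery: Tall grey block with black lid: 47 mm along x, 70 mm along y, 101 mm high, some 0.75 kg, evenly spread. Origin: centre of underside; +x face (two brass contacts) goes first into the bay, -x face (blank white plate) is towards the robot. Starts 0.145 to 0.17 m before the back stop, up to 35 mm to a side, turned up to 0.25 rad. Slides when pushed in its lowest quarter, tips when pushed high.
- solder_spool: Bystander: spool of solder, 64 mm diameter, 39 mm high, right of the bay. Origin: centre of underside.
- terminal_block: Bystander: green terminal block 14 x 52 x 17 mm, right of the battery. Origin: centre of underside.
- module_c: Bystander: small silver module 15 x 61 x 9 mm, lying left of the battery. Origin: centre of underside.
- fan_a: Bystander: small black fan 46 x 92 x 21 mm with its lead, further left. Origin: centre of underside.
- heatsink_a: Bystander: finned heat sink 40 x 40 x 18 mm, further left. Origin: centre of underside.

How it is judged:
By the outcome, as a careful person would: the job done as asked, in the order asked, and still so for the second after the job is handed in, with the robot touching nothing.
It also fails if it takes over 72 s, if anything falls off the work surface, if the arm or the gripper's body presses on something with over 40 N, if the wrist force passes 120 N, or if a joint passes its speed limit or range.

## Robot

A 6-joint arm with a two-finger parallel gripper is mounted at the origin on a cart in front of the work surface, level with it; the furniture and walls round the work are solid. World frame = base frame: x ahead of the robot, y to its left, z up, the work surface at z = 0. Lengths are in mm, angles in rad, forces in N, time in s.
With the tool pointing down it reaches from about 300 to 775 mm from the base axis. Payload 14.6 kg.
Tool frame: the origin (TCP) lies at the very end of the fingers, on their centre line; the grasp point (between the pads) lies 19 mm behind it; y points along the fingers, z is the direction in which the jaws open and shut, and the axes are right-handed (so a half turn about y gives the same grasp; the last joint's range is limited). The gripper opens to 94 mm and grips with 3 to 60 N. Pads are 16 mm wide; open, the fingers measure 119 mm over their backs; the gripper's body (75 mm by 177 mm) begins 78 mm behind the grasp point.
Start: joints at [-1.245, 0.3, 1.521, -0, 1.321, -0.067], TCP at [210.519, -508.105, 205.446] pointing down, gripper open.
Joint ranges: [-3.03, 3.03], [-0.79, 2.21], [0.23, 2.52], [-1.04, 4.18], [0, 3.07], [-2.55, 2.55]. Speed limits (rad/s): [2.22, 2.22, 2.57, 3.14, 3.14, 3.14].

## Interface

Orientations are given as [roll, pitch, yaw] about the fixed x, y, z axes, in that order (R = Rz(yaw) Ry(pitch) Rx(roll)).
In Python, from cell import monitor, optics, manip gives the robot as it stands.
- The arm moves only by the shell command python3 -m creep 'ROWS' [FORCE]. ROWS is JSON, a list of rows, each an object of numbers: "tx", "ty", "tz": the shift along the tool's x, y, z scaled (see below); "turn": the turn about the tool's y scaled (see below); "fingers": the finger opening in mm, from 0 to 94. In form: [{"tx": .., "ty": .., "tz": .., "turn": .., "fingers": ..}, ...]. A call has 1 to 20 rows; each row is the pose to reach, as a shift and turn from the pose measured when the call began, along the tool's axes at that moment, turning the shorter way round; what a row does not reach only later rows make up. The controller multiplies each number of a shift by 200 mm and each number of a turn by pi rad. A row lasts 1/10 s, in which the tool goes at most 50 mm and 8.59 degrees, less where a joint would pass 70% of its speed; a pose out of reach is approached as far as the arm can. A call with a number of a shift or a turn outside -1 to 1 is refused whole. A call with a gripper value outside its range is refused whole. The fingers move at their own pace and stop on an object; FORCE is the grip in N (left out, the last holds). Time passes only in rows, so rows that repeat a pose let the fingers close. It gives the time, the measured TCP pose, the force and the opening at its end, in the units of the state.
- monitor.read_state(): the state, without advancing time (a new reading comes with each control period).
- optics.camera(name): name is "side" or "top" or "wrist"; returns a dict with "frame" (384x512x3 uint8, red, green, blue), "range_z" (384x512 float32, mm along the optical axis (not along the pixel's ray), 0 where there is no reading), "fx", "fy", "cx", "cy" (pixels), "distortion" ([k1, k2, p1, p2, k3] as OpenCV has them; the pictures are not rectified), "R" (3x3) and "t" (3): a world point X has camera coordinates R X + t; the wrist camera has in their place "mount" (4x4, takes a point from camera to tool coordinates, whose origin is the TCP and whose axes are the tool frame's). Camera axes: x right, y down, z forward; pixel columns grow to the right and rows downward; lengths in mm; the calibration is good to about 2 mm. A picture is of the moment at which its call begins: read the wrist's pose just before it.
- manip.sign_off(): hands the job in, once; it reports no verdict.
The state is a dict: "clock": time; "joints": joint angles; "qd": joint speeds; "effort": joint torques, N m; "eef_pos": TCP position; "eef_rot": TCP orientation; "wrist_force": force on the tool from outside, world axes, zero at the start; "moment": the same for the moment, N m; "finger_gap": finger opening in mm.
Only numpy, scipy, OpenCV 4.12 (cv2) and the standard library are available. Lean on these libraries where they do the work, as an engineer would, in place of code of your own. Each camera call takes 0.05 s, during which the arm holds its last target.

## Working session

There is one attempt and no reset: what is moved stays moved. The work goes in short steps, Python scripts to look and compute and a shell command to move; the robot and the scene stay as the last step left them, time stands still between calls to the robot, and variables do not carry over. Pictures are saved under pics/ and viewed, and the job is handed in when it is done.

```bash
mkdir -p pics; ls
python3 - <<'E'
from cell import monitor, optics, manip
import cv2
s=monitor.read_state()
print({k:s[k] for k in('clock','eef_pos','eef_rot','wrist_force','finger_gap')})
for n in('side','top'):
    c=optics.camera(n); cv2.imwrite(f'pics/{n}0.png',c['frame'][:,:,::-1])
    import numpy as np
    print(n,c['fx'],c['fy'],c['distortion'],(-np.array(c['R']).T@np.array(c['t'])).round(0),np.array(c['R']).round(2).tolist())
E
```

```text
pics
{'clock': 0.0, 'eef_pos': array([ 210.43071132, -507.87455931,  204.89128469]), 'eef_rot': array([-1.57194390e+00,  7.74540423e-05, -2.74881589e+00]), 'wrist_force': array([-0.32047364, -0.26696278, -0.53931956]), 'finger_gap': 93.62117098173704}
side 359.3928312882524 359.3928312882524 [-0.0330774  0.         0.         0.         0.       ] [217. 634. 599.] [[-0.85, -0.53, 0.01], [-0.34, 0.52, -0.79], [0.41, -0.67, -0.62]]
top 420.71683412894964 420.71683412894964 [0.0393801 0.        0.        0.        0.       ] [ 373.   55. 1201.] [[-0.03, -1.0, -0.0], [-0.98, 0.03, -0.18], [0.18, -0.0, -0.98]]
```

View pics/side0.png

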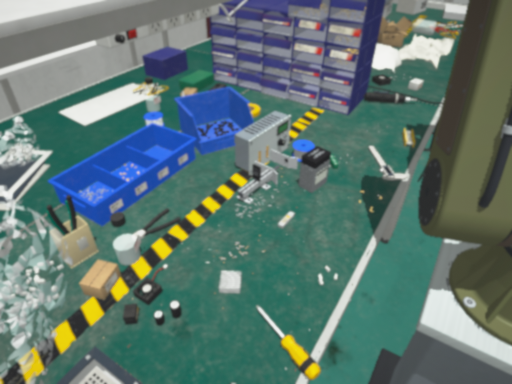

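View pics/top0.png

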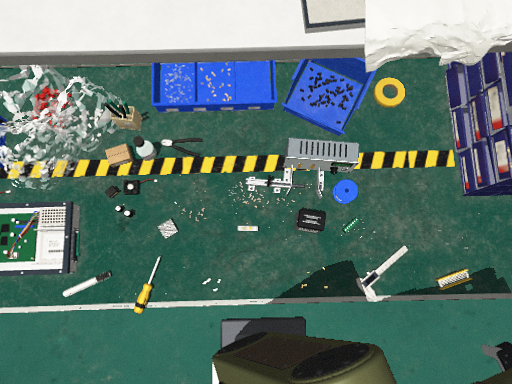

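The top view shows the charger at about (322,155), the bay and bolt at (300,182), and the battery at (311,220). The spool is at (345,190), the terminal block at (350,226) and the module at (247,229). Next I'll zoom in and compute 3D points.

```bash
cat > h.py <<'E'
import numpy as np, cv2
from cell import monitor, optics, manip
from scipy.spatial.transform import Rotation as Ro
def cloud(c):
    h,w=c['range_z'].shape
    K=np.array([[c['fx'],0,c['cx']],[0,c['fy'],c['cy']],[0,0,1]])
    u,v=np.meshgrid(np.arange(w),np.arange(h))
    p=np.stack([u,v],-1).reshape(-1,1,2).astype(np.float64)
    n=cv2.undistortPoints(p,K,np.array(c['distortion'])).reshape(h,w,2)
    z=c['range_z'].astype(float)
    P=np.dstack([n[...,0]*z,n[...,1]*z,z])
    if 'mount' in c:
        s=c['state']; T=Ro.from_euler('xyz',s['eef_rot']).as_matrix()
        M=np.array(c['mount']); Q=P@M[:3,:3].T+M[:3,3]
        W=Q@T.T+np.array(s['eef_pos'])
    else:
        W=(P-np.array(c['t']))@np.array(c['R'])
    W[z==0]=np.nan
    return W
def cam(n):
    s=monitor.read_state(); c=optics.camera(n)
    if 'mount' in c: c['state']=s
    return c
def crop(c,name,u0,u1,v0,v1,k):
    im=c['frame'][v0:v1,u0:u1,::-1]
    cv2.imwrite(name,cv2.resize(im,None,fx=k,fy=k,interpolation=cv2.INTER_CUBIC))
def proj(c,X):
    K=np.array([[c['fx'],0,c['cx']],[0,c['fy'],c['cy']],[0,0,1]])
    return cv2.projectPoints(np.array(X,float).reshape(-1,1,3),cv2.Rodrigues(np.array(c['R']))[0],np.array(c['t'],float),K,np.array(c['distortion']))[0].reshape(-1,2)
E
python3 - <<'E'
from h import *
c=cam('top'); W=cloud(c)
np.save('top0.npy',W)
crop(c,'pics/top_z.png',230,380,130,240,5)
# orthographic height map, from top: x 300..600?
for (u,v) in [(311,215),(311,225),(320,160),(300,145),(345,190),(350,226),(247,229),(290,183),(260,185),(320,250)]:
    print(u,v,W[v,u].round(0))
d=cam('side'); crop(d,'pics/side_z.png',215,345,100,220,6)
V=cloud(d)
for (u,v) in [(315,155),(312,172),(262,140),(300,180),(260,180)]: print(u,v,V[v,u].round(0))
E
```

```text
311 215 [ 509. -113.  101.]
311 225 [ 483. -111.  101.]
320 160 [ 655. -144.  110.]
300 145 [698. -93. 111.]
345 190 [ 589. -227.   14.]
350 226 [ 486. -234.   13.]
247 229 [486.  56.   9.]
290 183 [611. -70.  29.]
260 185 [607.  16.  32.]
320 250 [ 422. -149.   -3.]
315 155 [ 497. -105.  100.]
312 172 [489. -78.  65.]
262 140 [ 661. -113.   87.]
300 180 [522. -82.  24.]
260 180 [606. -14.  32.]
```

View pics/top_z.png

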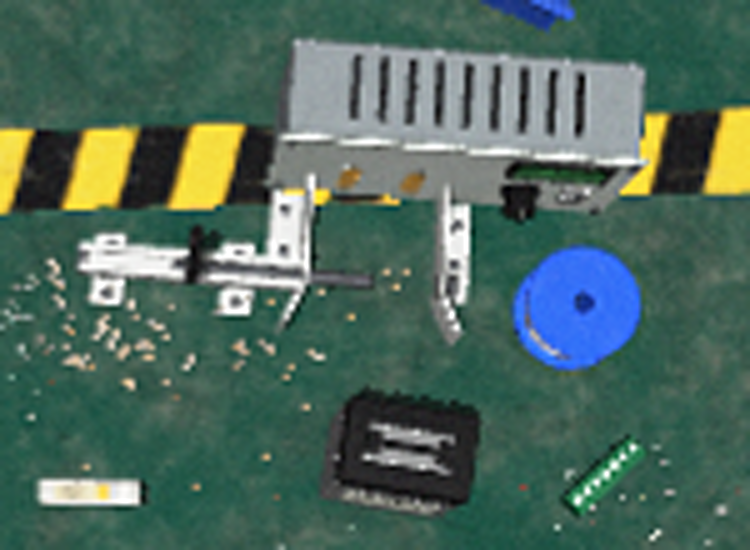

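View pics/side_z.png

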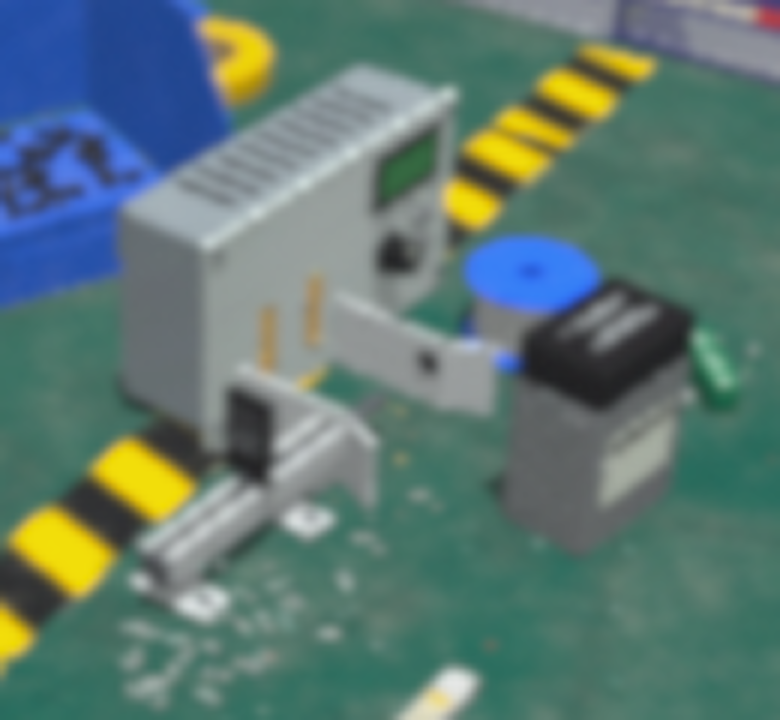

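Run:
```python
from h import *
d=cam('side'); V=cloud(d); W=np.load('top0.npy')
# plate: side-cam points in region
u0,v0=215,100
m=np.zeros(V.shape[:2],np.uint8)
cv2.fillPoly(m,[np.array([[215+215//6,100+265//6],[215+440//6,100+110//6],[215+440//6,100+250//6],[215+340//6,100+285//6],[215+230//6,100+350//6]])],1)
P=V[m>0]; P=P[(P[:,2]>45)&(P[:,2]<108)]
vx,vy,x0,y0=cv2.fitLine(P[:,:2].astype(np.float32),cv2.DIST_HUBER,0,.01,.01).ravel()
if vy<0: vx,vy=-vx,-vy
print('plate line',vx,vy,x0,y0,len(P),'yaw',np.arctan2(-vx,vy))
r=(P[:,0]-x0)*vy-(P[:,1]-y0)*vx; print('rms',r.std())
yaw=np.arctan2(-vx,vy); ex=np.array([np.cos(yaw),np.sin(yaw)]);ey=np.array([-ex[1],ex[0]])
x0=np.array([x0,y0])
for name,C in(('top',W),('side',V)):
    A=C.reshape(-1,3); A=A[np.isfinite(A).all(1)]
    L=np.c_[(A[:,:2]-x0)@ex,(A[:,:2]-x0)@ey,A[:,2]]
    # charger top extents
    t=L[(L[:,2]>95)&(L[:,2]<120)&(L[:,0]>-12)&(L[:,0]<80)&(abs(L[:,1])<200)]
    print(name,'chg top y',np.percentile(t[:,1],[0.5,2,98,99.5]),'x min',np.percentile(t[:,0],[1,5]))
    tab=L[(L[:,2]>45)&(L[:,2]<90)&(L[:,0]>-80)&(L[:,0]<-30)&(L[:,1]>0)&(L[:,1]<250)]
    if len(tab):print('tab',len(tab),tab.min(0),tab.max(0),np.median(tab,0))
    ck=L[(L[:,2]>20)&(L[:,2]<45)&(L[:,0]>-55)&(L[:,0]<-12)&(abs(L[:,1])<130)]
    print('cheeks hist',np.histogram(ck[:,1],np.arange(-130,131,10)))
    b=A[(A[:,2]>92)&(A[:,2]<108)&(A[:,0]>440)&(A[:,0]<570)&(A[:,1]<0)&(A[:,1]>-200)]
    print('bat',cv2.minAreaRect(b[:,:2].astype(np.float32)),len(b))
```

```text
plate line 0.118348405 0.99297214 656.3584 -146.6072 670 yaw -0.11862643
rms 2.4821262087130744
top chg top y [-97.02566536 -94.07552958  88.41945246  91.0516817 ] x min [-3.89299256 -2.20108143]
tab 33 [-72.12325788 129.38149493  45.28289073] [-48.00694775 137.16240726  83.31608234] [-62.12958799 133.34257581  79.28098242]
cheeks hist (array([ 0,  8, 22, 30, 25, 30, 18,  4,  2,  0,  0,  3, 29,  0,  0,  0,  0,
        0,  1,  9, 19,  5,  6,  6,  4,  4]), array([-130, -120, -110, -100,  -90,  -80,  -70,  -60,  -50,  -40,  -30,
        -20,  -10,    0,   10,   20,   30,   40,   50,   60,   70,   80,
         90,  100,  110,  120,  130]))
bat ((497.94329833984375, -113.75163269042969), (69.52560424804688, 46.965633392333984), 78.62199401855469) 474
side chg top y [-96.91734544 -92.74325705  91.92452956  94.10170641] x min [-2.46346595 -0.95180719]
tab 101 [-71.18732551 129.36821709  45.75849846] [-46.35055201 139.10326646  80.75248564] [-58.8994206  135.72347604  65.5060925 ]
cheeks hist (array([ 0,  4, 13, 15, 12, 17, 16,  1,  5,  0,  0,  4, 65,  0,  0,  0,  0,
        1,  1, 19, 47,  8,  8, 10,  0,  0]), array([-130, -120, -110, -100,  -90,  -80,  -70,  -60,  -50,  -40,  -30,
        -20,  -10,    0,   10,   20,   30,   40,   50,   60,   70,   80,
         90,  100,  110,  120,  130]))
bat ((498.357177734375, -113.27903747558594), (72.50547790527344, 47.49541473388672), 78.69532775878906) 314
```

```bash
python3 -m creep '[{"tx":-0.25,"tz":-0.16,"ty":-0.1,"turn":0.03},{"tx":-0.5,"tz":-0.33,"ty":-0.2,"turn":0.06},{"tx":-0.75,"tz":-0.5,"ty":-0.3,"turn":0.09},{"tx":-1,"tz":-0.66,"ty":-0.3,"turn":0.12},{"tx":-1,"tz":-0.66,"ty":-0.3,"turn":0.163},{"tx":-1,"tz":-0.66,"ty":-0.3,"turn":0.163},{"tx":-1,"tz":-0.66,"ty":-0.3,"turn":0.163},{"tx":-1,"tz":-0.66,"ty":-0.3,"turn":0.163},{"tx":-1,"tz":-0.66,"ty":-0.3,"turn":0.163}]'
cat > go.py <<'E'
import sys
from h import *
s=monitor.read_state(); R=Ro.from_euler('xyz',s['eef_rot']).as_matrix()
d=R.T@(np.array([float(a) for a in sys.argv[1:4]])-np.array(s['eef_pos']))
yaw=s['eef_rot'][2]
print('pos',s['eef_pos'].round(1),'rot',s['eef_rot'].round(4),'F',s['wrist_force'].round(1),'clock',s['clock'],'gap',round(s['finger_gap'],1))
print('tx %.4f ty %.4f tz %.4f'%tuple(d/200))
if len(sys.argv)>4:
    dy=(float(sys.argv[4])-yaw+np.pi)%(2*np.pi)-np.pi; print('turn %.4f'%(-dy/np.pi))
E
python3 go.py 500 -110 280 3.023
python3 -c "
from h import *
print(np.array(cam('wrist')['mount']).round(2))"
```

```text
pos [ 210.5 -508.   205.2] rot [-1.5713  0.     -2.7488] F [ 0.7  0.5 -0.2] clock 0.25 gap 94.2
tx -2.0990 ty -0.3732 tz -1.2846
turn 0.1628
[[  -0.      0.96    0.26  -76.44]
 [   0.     -0.26    0.96 -178.89]
 [   1.      0.     -0.     -0.83]
 [   0.      0.      0.      1.  ]]$[0]: bad value
```

```bash
python3 -m creep '[{"tx":-0.25,"tz":-0.16,"ty":-0.1,"turn":0.03,"fingers":60},{"tx":-0.5,"tz":-0.33,"ty":-0.2,"turn":0.06,"fingers":30},{"tx":-0.75,"tz":-0.5,"ty":-0.3,"turn":0.09,"fingers":0},{"tx":-1,"tz":-0.66,"ty":-0.3,"turn":0.12,"fingers":0},{"tx":-1,"tz":-0.66,"ty":-0.3,"turn":0.163,"fingers":0},{"tx":-1,"tz":-0.66,"ty":-0.3,"turn":0.163,"fingers":0},{"tx":-1,"tz":-0.66,"ty":-0.3,"turn":0.163,"fingers":0},{"tx":-1,"tz":-0.66,"ty":-0.3,"turn":0.163,"fingers":0},{"tx":-1,"tz":-0.66,"ty":-0.3,"turn":0.163,"fingers":0}]'
python3 go.py 500 -110 280 3.023
```

```text
clock: 1.2
eef_pos: [344.1, -310.4, 265.0]
eef_rot: [-1.571, -0.001, 3.022]
wrist_force: [-0.8, -0.1, -0.4]
finger_gap: 25.4
pos [ 344.1 -310.4  265. ] rot [-1.5715e+00 -7.0000e-04  3.0219e+00] F [-0.8 -0.1 -0.4] clock 1.2 gap 25.4
tx -0.6543 ty -0.0749 tz -1.0882
turn -0.0004
```

```bash
python3 -m creep '[{"tx":-0.2,"tz":-0.2,"ty":0,"turn":0,"fingers":0},{"tx":-0.4,"tz":-0.4,"ty":0,"turn":0,"fingers":0},{"tx":-0.6,"tz":-0.6,"ty":0,"turn":0,"fingers":0},{"tx":-0.8,"tz":-0.8,"ty":-0.1,"turn":0,"fingers":0},{"tx":-1,"tz":-1,"ty":-0.1,"turn":0,"fingers":0},{"tx":-1,"tz":-1,"ty":-0.1,"turn":0,"fingers":0},{"tx":-1,"tz":-1,"ty":-0.1,"turn":0,"fingers":0},{"tx":-1,"tz":-1,"ty":-0.1,"turn":0,"fingers":0}]'
python3 - <<'E'
from h import *
c=cam('wrist'); cv2.imwrite('pics/w1.png',c['frame'][:,:,::-1]); np.save('w1.npy',cloud(c))
E
```

```text
clock: 2.0
eef_pos: [566.4, -136.6, 284.1]
eef_rot: [-1.571, -0.002, 3.022]
wrist_force: [-0.8, -0.3, 0.1]
finger_gap: 0.2
```

View pics/w1.png

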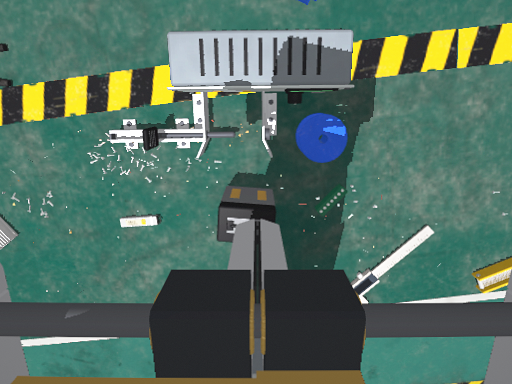

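The wrist view shows the plate's top edge as near-horizontal at row 87, columns 168–352. The cheeks are at columns 203 and 267, the tab at (150,137), and the battery at (247,208), partly hidden by the fingers.

Run:
```python
from h import *
W=np.load('w1.npy'); A=W.reshape(-1,3); A=A[np.isfinite(A).all(1)]
g=A[(A[:,2]<6)&(A[:,2]>-10)]; print('ground',np.median(g[:,2]))
for yaw in (-0.1186,):
    ex=np.array([np.cos(yaw),np.sin(yaw)]);ey=np.array([-ex[1],ex[0]]); o=np.array([657.8,-113.5])
    L=W.copy(); L[...,0]=(W[...,:2]-o)@ex; L[...,1]=(W[...,:2]-o)@ey
    # front top edge of charger per column
    pts=[]
    for u in range(172,350):
        col=L[60:130,u]; k=col[(col[:,2]>104)&(col[:,0]>-40)&(col[:,0]<60)]
        if len(k): pts.append([k[:,1].mean(),k[:,0].min()])
    pts=np.array(pts); p=np.polyfit(pts[:,0],pts[:,1],1); r=pts[:,1]-np.polyval(p,pts[:,0])
    ok=abs(r)<2; p=np.polyfit(pts[ok,0],pts[ok,1],1); print('edge slope,off',p,ok.sum(),len(ok), 'median',np.median(pts[:,1]))
    F=L.reshape(-1,3); F=F[np.isfinite(F).all(1)]
    t=F[(F[:,2]>104)&(F[:,2]<120)&(F[:,0]>-6)&(F[:,0]<60)&(abs(F[:,1])<200)]
    fr=t[t[:,0]<5]
    print('front strip y',np.percentile(fr[:,1],[0,1,99,100]),'expect -133 63', 'z',np.median(t[:,2]))
    tab=F[(F[:,2]>70)&(F[:,2]<90)&(F[:,0]>-85)&(F[:,0]<-25)&(F[:,1]>50)&(F[:,1]<170)]
    print('tab top',np.percentile(tab,[2,50,98],axis=0).round(1))
    ck=F[(F[:,2]>34)&(F[:,2]<44)&(F[:,0]>-60)&(F[:,0]<-5)&(abs(F[:,1])<60)]
    print('cheeks',np.percentile(ck[ck[:,1]>0][:,1],[2,50,98]),np.percentile(ck[ck[:,1]<0][:,1],[2,50,98]))
    ch=F[(F[:,2]>26)&(F[:,2]<36)&(F[:,0]>-75)&(F[:,0]<-40)&(F[:,1]>60)&(F[:,1]<180)]
    print('channel',np.percentile(ch,[2,50,98],axis=0).round(1))
    cc=[(np.round((L[v,u]),0)) for u,v in((168,87),(352,87),(150,130),(150,148))]; print(cc)
    lf=F[(F[:,2]>92)&(F[:,2]<108)&(F[:,0]<-100)&(F[:,0]>-220)&(abs(F[:,1]+19)<60)]
    print('bat',cv2.minAreaRect(lf[:,:2].astype(np.float32)),lf.max(0))
```

```text
ground -0.1538038369648973
edge slope,off [-0.00979465  1.04566216] 178 178 median 1.2919429710305472
front strip y [-133.16564654 -130.80668073   58.76116074   61.21809104] expect -133 63 z 111.58611997582838
tab top [[-67.7  96.8  71.6]
 [-55.4  99.   78.5]
 [-43.8 103.4  80.8]]
cheeks [35.21993568 36.43125348 38.18944018] [-42.10232606 -41.32090343 -40.59082612]
channel [[-64.6  61.5  26.2]
 [-55.9  95.3  31.8]
 [-48.6 164.3  34. ]]
[array([  3.,  60., 111.]), array([   2., -132.,  112.]), array([-46.,  97.,  68.]), array([-67.,  98.,  73.])]
bat ((-157.6517333984375, -19.535293579101562), (69.88837432861328, 46.794132232666016), 85.20401000976562) [-132.47111707   16.55247201  102.85538366]
```

```bash
cat > loc.py <<'E'
import sys
from h import *
YAW=-0.112; O=np.array([658.3,-115.4]); ex=np.array([np.cos(YAW),np.sin(YAW)]);ey=np.array([-ex[1],ex[0]])
def l2w(x,y): return O+x*ex+y*ey
def w2l(p): d=np.array(p)[...,:2]-O; return np.stack([d@ex,d@ey],-1)
if __name__=='__main__':
    s=monitor.read_state(); R=Ro.from_euler('xyz',s['eef_rot']).as_matrix()
    yaw=s['eef_rot'][2]
    print('local',w2l(s['eef_pos']).round(1),'z',s['eef_pos'][2].round(1),'relyaw',round((yaw-YAW)%(2*np.pi)-np.pi,4),'F',s['wrist_force'].round(1),'clock',round(s['clock'],2),'gap',round(s['finger_gap'],1))
    for a in sys.argv[1:]:
        x,y,z,r=map(float,a.split(','))
        t=np.r_[l2w(x,y),z]; d=R.T@(t-s['eef_pos'])/200
        dy=(np.pi+YAW+r-yaw+np.pi)%(2*np.pi)-np.pi
        print(a,'tx %.4f ty %.4f tz %.4f turn %.4f'%(*d,-dy/np.pi))
E
python3 loc.py -56,67,150,0 -56,67,48,0
```

```text
local [-89.4 -31.7] z 284.4 relyaw -0.0085 F [ 0.  -0.1 -0.1] clock 2.05 gap 0.8
-56,67,150,0 tx -0.1639 ty 0.6720 tz -0.4946 turn -0.0027
-56,67,48,0 tx -0.1648 ty 1.1820 tz -0.4943 turn -0.0027
```

```bash
python3 -m creep '[{"tx":-0.08,"tz":-0.25,"ty":0.1,"turn":-0.003,"fingers":0},{"tx":-0.164,"tz":-0.494,"ty":0.2,"turn":-0.003,"fingers":0},{"tx":-0.164,"tz":-0.494,"ty":0.4,"turn":-0.003,"fingers":0},{"tx":-0.164,"tz":-0.494,"ty":0.6,"turn":-0.003,"fingers":0},{"tx":-0.164,"tz":-0.494,"ty":0.8,"turn":-0.003,"fingers":0},{"tx":-0.164,"tz":-0.494,"ty":0.9,"turn":-0.003,"fingers":0},{"tx":-0.164,"tz":-0.494,"ty":0.9,"turn":-0.003,"fingers":0},{"tx":-0.164,"tz":-0.494,"ty":0.9,"turn":-0.003,"fingers":0}]'
python3 loc.py -56,67,48,0
python3 - <<'E'
from h import *
c=cam('wrist'); cv2.imwrite('pics/w2.png',c['frame'][:,:,::-1])
E
```

```text
clock: 2.85
eef_pos: [610.1, -43.9, 105.6]
eef_rot: [-1.571, -0.001, 3.029]
wrist_force: [0.6, -0.1, 0.8]
finger_gap: 0.5
local [-55.9  65.7] z 105.6 relyaw -0.0004 F [ 0.6 -0.1  0.8] clock 2.85 gap 0.5
-56,67,48,0 tx 0.0005 ty 0.2879 tz -0.0063 turn -0.0001
```

View pics/w2.png

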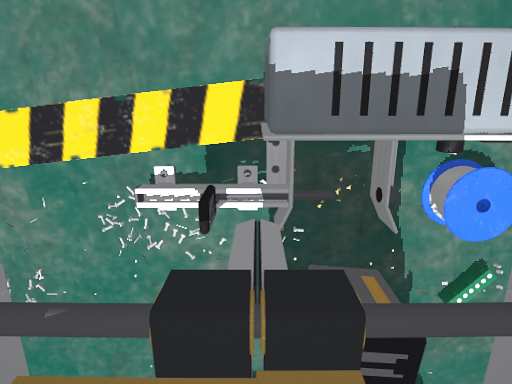

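```bash
python3 -m creep '[{"tx":0,"tz":0,"ty":0.14,"turn":0,"fingers":0},{"tx":0,"tz":0,"ty":0.288,"turn":0,"fingers":0},{"tx":0,"tz":0,"ty":0.288,"turn":0,"fingers":0},{"tx":0,"tz":-0.04,"ty":0.288,"turn":0,"fingers":0},{"tx":0,"tz":-0.08,"ty":0.288,"turn":0,"fingers":0},{"tx":0,"tz":-0.11,"ty":0.288,"turn":0,"fingers":0},{"tx":0,"tz":-0.14,"ty":0.288,"turn":0,"fingers":0},{"tx":0,"tz":-0.17,"ty":0.288,"turn":0,"fingers":0},{"tx":0,"tz":-0.2,"ty":0.288,"turn":0,"fingers":0},{"tx":0,"tz":-0.23,"ty":0.288,"turn":0,"fingers":0},{"tx":0,"tz":-0.25,"ty":0.288,"turn":0,"fingers":0},{"tx":0,"tz":-0.27,"ty":0.288,"turn":0,"fingers":0},{"tx":0,"tz":-0.29,"ty":0.288,"turn":0,"fingers":0},{"tx":0,"tz":-0.3,"ty":0.288,"turn":0,"fingers":0}]'
python3 loc.py -56,132,48,0
python3 - <<'E'
from h import *
c=cam('wrist'); cv2.imwrite('pics/w3.png',c['frame'][:,:,::-1])
E
```

```text
clock: 4.3
eef_pos: [617.3, 16.4, 48.6]
eef_rot: [-1.571, 0.0, 3.03]
wrist_force: [0.4, -2.5, 1.1]
finger_gap: 0.5
local [-55.4 126.3] z 48.6 relyaw 0.0 F [ 0.4 -2.5  1.1] clock 4.3 gap 0.5
-56,132,48,0 tx 0.0028 ty 0.0032 tz -0.0283 turn 0.0000
```

View pics/w3.png

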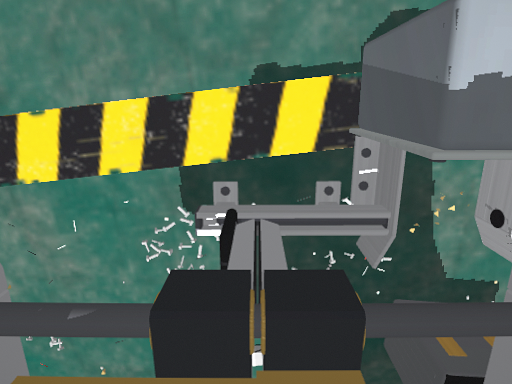

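The tab at (229,237) is moving with the fingers and the bar's end has nearly left the bay. I'll continue gently to the stop.

```bash
python3 -m creep '[{"tx":0,"tz":-0.01,"ty":0,"turn":0,"fingers":0},{"tx":0,"tz":-0.02,"ty":0,"turn":0,"fingers":0},{"tx":0,"tz":-0.03,"ty":0,"turn":0,"fingers":0},{"tx":0,"tz":-0.03,"ty":0,"turn":0,"fingers":0}]'
python3 loc.py
```

```text
clock: 4.75
eef_pos: [617.9, 21.8, 48.6]
eef_rot: [-1.57, 0.0, 3.03]
wrist_force: [-0.4, -7.2, 0.7]
finger_gap: 0.6
local [-55.5 131.8] z 48.6 relyaw 0.0001 F [-0.4 -7.2  0.7] clock 4.75 gap 0.6
```

```bash
python3 -m creep '[{"tx":0,"tz":-0.01,"ty":0,"turn":0,"fingers":0},{"tx":0,"tz":-0.015,"ty":0,"turn":0,"fingers":0},{"tx":0,"tz":-0.015,"ty":0,"turn":0,"fingers":0},{"tx":0,"tz":-0.015,"ty":0,"turn":0,"fingers":0}]'
python3 loc.py
```

```text
clock: 5.15
eef_pos: [618.0, 22.0, 48.6]
eef_rot: [-1.567, -0.0, 3.029]
wrist_force: [-3.2, -19.7, 2.8]
finger_gap: 0.5
local [-55.4 132. ] z 48.6 relyaw -0.001 F [ -3.2 -19.7   2.8] clock 5.15 gap 0.5
```

```bash
python3 -m creep '[{"tx":0,"tz":0.03,"ty":0,"turn":0,"fingers":0},{"tx":0,"tz":0.03,"ty":-0.25,"turn":0,"fingers":0},{"tx":0,"tz":0.03,"ty":-0.5,"turn":0,"fingers":0},{"tx":0.1,"tz":0.1,"ty":-0.6,"turn":0,"fingers":20},{"tx":0.3,"tz":0.25,"ty":-0.6,"turn":0,"fingers":34},{"tx":0.45,"tz":0.4,"ty":-0.6,"turn":0.01,"fingers":34},{"tx":0.6,"tz":0.55,"ty":-0.6,"turn":0.02,"fingers":34},{"tx":0.75,"tz":0.7,"ty":-0.6,"turn":0.029,"fingers":34},{"tx":0.85,"tz":0.73,"ty":-0.6,"turn":0.029,"fingers":34},{"tx":0.85,"tz":0.73,"ty":-0.6,"turn":0.029,"fingers":34},{"tx":0.85,"tz":0.73,"ty":-0.6,"turn":0.029,"fingers":34}]'
python3 loc.py -215,-17,12,-0.09
python3 - <<'E'
from loc import *
c=cam('wrist'); cv2.imwrite('pics/w4.png',c['frame'][:,:,::-1]); W=cloud(c)
def bat(W,n):
    A=W.reshape(-1,3);A=A[np.isfinite(A).all(1)];l=w2l(A);k=(A[:,2]>92)&(A[:,2]<108)&(l[:,0]<-90)&(l[:,0]>-250)&(abs(l[:,1])<80)
    print(n,cv2.minAreaRect(l[k].astype(np.float32)),k.sum())
bat(W,'wrist')
c=cam('top'); crop(c,'pics/top4.png',230,380,130,240,5); W=cloud(c); bat(W,'top')
A=W.reshape(-1,3);A=A[np.isfinite(A).all(1)];l=w2l(A);k=(A[:,2]>60)&(A[:,2]<90)&(l[:,0]<-35)&(l[:,0]>-80)&(l[:,1]>50)&(l[:,1]<200)
print('tab',l[k].min(0),l[k].max(0))
E
```

```text
clock: 6.25
eef_pos: [433.1, -103.4, 169.6]
eef_rot: [-1.567, 0.001, 2.937]
wrist_force: [0.6, 1.0, 0.0]
finger_gap: 34.1
local [-225.2  -13.2] z 169.6 relyaw -0.0925 F [0.6 1.  0. ] clock 6.25 gap 34.1
-215,-17,12,-0.09 tx -0.0516 ty 0.7882 tz 0.0109 turn -0.0008
wrist ((-158.90826416015625, -16.18651580810547), (69.8359146118164, 46.56208801269531), 84.72807312011719) 5672
top ((-151.46453857421875, 12.171714782714844), (16.597909927368164, 37.72495651245117), 71.72325897216797) 79
tab [-69.60205875 143.69224497] [-45.61664067 151.19475024]
```

View pics/w4.png

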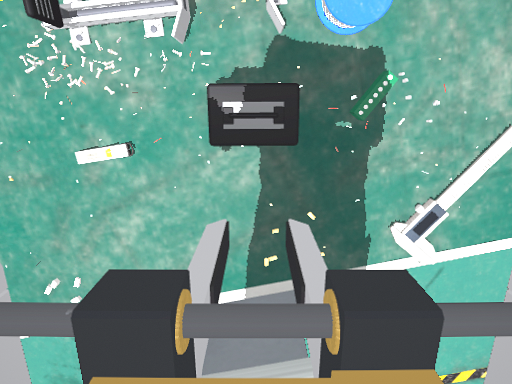

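View pics/top4.png

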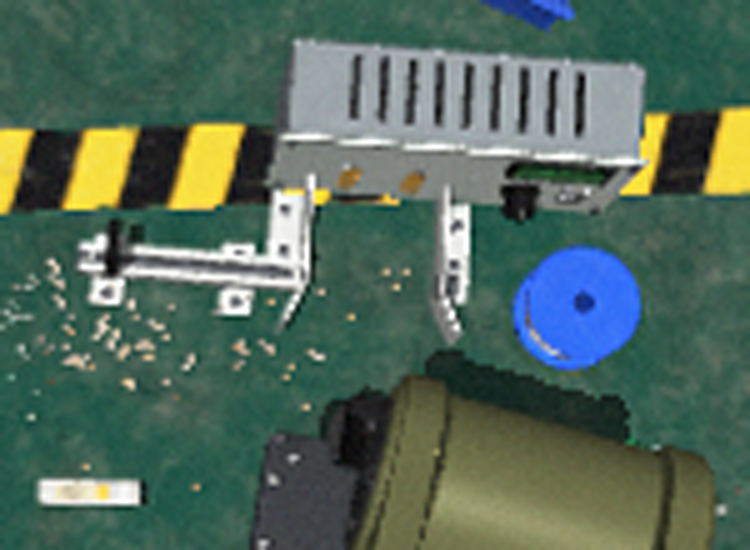

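```bash
python3 -m creep '[{"tx":0,"tz":0,"ty":0.25,"turn":0,"fingers":34},{"tx":0,"tz":-0.01,"ty":0.5,"turn":0,"fingers":34},{"tx":0,"tz":-0.016,"ty":0.7,"turn":0,"fingers":34},{"tx":0,"tz":-0.016,"ty":0.788,"turn":0,"fingers":34},{"tx":0,"tz":-0.016,"ty":0.788,"turn":0,"fingers":34},{"tx":-0.06,"tz":-0.016,"ty":0.788,"turn":0,"fingers":34},{"tx":-0.12,"tz":-0.016,"ty":0.788,"turn":0,"fingers":34},{"tx":-0.15,"tz":-0.016,"ty":0.788,"turn":0,"fingers":34},{"tx":-0.15,"tz":-0.016,"ty":0.788,"turn":0,"fingers":34}]'
python3 - <<'E'
from loc import *
import subprocess
pts=[(-158.9,-16.2,-.092),(-152,-16,0),(-145,-15,.1),(-130,-11.5,.17),(-115,-7.5,.2),(-102,-4,.15),(-90,-.5,.1),(-78,0,0),(-40,0,0)]
a=['%.1f,%.1f,12,%.3f'%(x-31.5*np.cos(p),y-31.5*np.sin(p),p) for x,y,p in pts]
print(subprocess.run(['python3','loc.py',*a],capture_output=True,text=True).stdout)
c=cam('wrist'); cv2.imwrite('pics/w5.png',c['frame'][:,:,::-1])
E
```

```text
clock: 7.25
eef_pos: [464.4, -106.7, 12.4]
eef_rot: [-1.567, 0.002, 2.939]
wrist_force: [-0.2, -0.3, -0.1]
finger_gap: 34.2
local [-193.7  -13. ] z 12.4 relyaw -0.091 F [-0.2 -0.3 -0.1] clock 7.25 gap 34.2
-190.3,-13.3,12,-0.092 tx -0.0170 ty 0.0022 tz -0.0002 turn 0.0003
-183.5,-16.0,12,0.000 tx -0.0521 ty 0.0023 tz 0.0102 turn -0.0290
-176.3,-18.1,12,0.100 tx -0.0889 ty 0.0024 tz 0.0174 turn -0.0608
-161.0,-16.8,12,0.170 tx -0.1645 ty 0.0025 tz 0.0039 turn -0.0831
-145.9,-13.8,12,0.200 tx -0.2383 ty 0.0025 tz -0.0179 turn -0.0926
-133.1,-8.7,12,0.150 tx -0.2997 ty 0.0025 tz -0.0491 turn -0.0767
-121.3,-3.6,12,0.100 tx -0.3562 ty 0.0025 tz -0.0798 turn -0.0608
-109.5,0.0,12,0.000 tx -0.4133 ty 0.0025 tz -0.1031 turn -0.0290
-71.5,0.0,12,0.000 tx -0.6025 ty 0.0027 tz -0.1204 turn -0.0290

this script no longer has the robotException ignored in: <_io.TextIOWrapper mode='rw' encoding='UTF-8'>
Traceback (most recent call last):
BrokenPipeError: [Errno 32] Broken pipe
```

```bash
python3 -m creep '[{"tx":-0.01,"tz":0,"ty":0,"turn":0,"fingers":34},{"tx":-0.02,"tz":0,"ty":0,"turn":0,"fingers":34},{"tx":-0.036,"tz":0.005,"ty":0,"turn":-0.015,"fingers":34},{"tx":-0.052,"tz":0.01,"ty":0,"turn":-0.029,"fingers":34},{"tx":-0.07,"tz":0.014,"ty":0,"turn":-0.045,"fingers":34},{"tx":-0.089,"tz":0.017,"ty":0,"turn":-0.061,"fingers":34},{"tx":-0.11,"tz":0.014,"ty":0,"turn":-0.068,"fingers":34},{"tx":-0.127,"tz":0.01,"ty":0,"turn":-0.073,"fingers":34},{"tx":-0.145,"tz":0.007,"ty":0,"turn":-0.078,"fingers":34},{"tx":-0.165,"tz":0.004,"ty":0,"turn":-0.083,"fingers":34},{"tx":-0.165,"tz":0.004,"ty":0,"turn":-0.083,"fingers":34}]'
cat > bat.py <<'E'
from loc import *
import sys
def bat(W,n):
    A=W.reshape(-1,3);A=A[np.isfinite(A).all(1)];l=w2l(A);k=(A[:,2]>95)&(A[:,2]<107)&(l[:,0]<-5)&(l[:,0]>-250)&(abs(l[:,1])<70)
    p=l[k].astype(np.float32)
    if len(p): print(n,cv2.minAreaRect(p),len(p),p.min(0),p.max(0))
for n in ('wrist','side','top'):
    c=cam(n); bat(cloud(c),n)
    if n=='wrist': cv2.imwrite('pics/%s_w.png'%sys.argv[1],c['frame'][:,:,::-1])
    if n=='side': crop(c,'pics/%s_s.png'%sys.argv[1],215,345,100,220,5)
E
python3 loc.py; python3 bat.py b6
```

```text
clock: 8.35
eef_pos: [496.2, -114.1, 12.5]
eef_rot: [-1.566, -0.0, -3.083]
wrist_force: [-2.2, -1.5, 2.8]
finger_gap: 33.9
local [-161.2  -16.8] z 12.5 relyaw 0.1703 F [-2.2 -1.5  2.8] clock 8.35 gap 33.9
wrist ((-138.76968383789062, -13.038520812988281), (67.30550384521484, 70.21771240234375), 9.858898162841797) 26661 [-174.8728   -47.18613] [-100.435135   26.321493]
side ((-106.86909484863281, -6.932797431945801), (63.64297103881836, 0.0), 99.26739501953125) 2 [-111.9937    -38.338932] [-101.744484   24.473337]
```

View pics/b6_w.png

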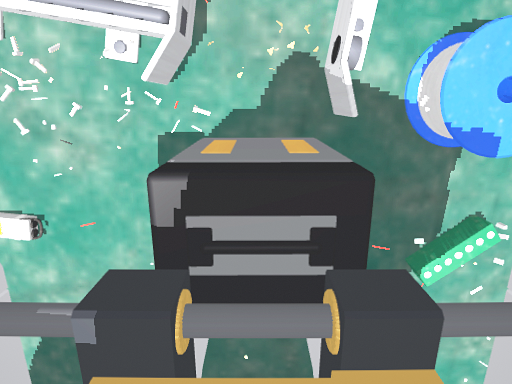

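View pics/b6_s.png

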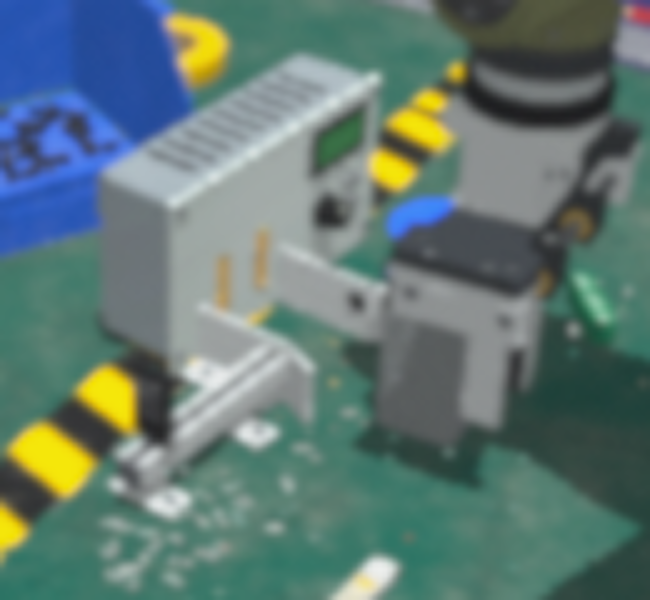

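The battery is upright and turned with the fingers (lid front edge at row 170, columns 150–372). It tracks the plan within 1.5 mm.

```bash
python3 loc.py -145.9,-13.8,12,0.2 -133.1,-8.7,12,.15 -121.3,-3.6,12,.1 -109.5,0,12,0 -80,0,12,0
```

```text
local [-161.2  -16.8] z 12.5 relyaw 0.1695 F [-4.5 -0.5  1.8] clock 8.5 gap 34.2
-145.9,-13.8,12,0.2 tx -0.0781 ty 0.0025 tz -0.0021 turn -0.0097
-133.1,-8.7,12,.15 tx -0.1455 ty 0.0025 tz -0.0164 turn 0.0062
-121.3,-3.6,12,.1 tx -0.2079 ty 0.0024 tz -0.0316 turn 0.0221
-109.5,0,12,0 tx -0.2691 ty 0.0024 tz -0.0394 turn 0.0539
-80,0,12,0 tx -0.4145 ty 0.0026 tz -0.0145 turn 0.0539
```

```bash
python3 -m creep '[{"tx":-0.02,"tz":0,"ty":0,"turn":-0.003,"fingers":34},{"tx":-0.04,"tz":-0.001,"ty":0,"turn":-0.006,"fingers":34},{"tx":-0.06,"tz":-0.002,"ty":0,"turn":-0.008,"fingers":34},{"tx":-0.078,"tz":-0.002,"ty":0,"turn":-0.01,"fingers":34},{"tx":-0.095,"tz":-0.006,"ty":0,"turn":-0.006,"fingers":34},{"tx":-0.112,"tz":-0.01,"ty":0,"turn":-0.002,"fingers":34},{"tx":-0.129,"tz":-0.013,"ty":0,"turn":0.002,"fingers":34},{"tx":-0.146,"tz":-0.016,"ty":0,"turn":0.006,"fingers":34},{"tx":-0.162,"tz":-0.02,"ty":0,"turn":0.01,"fingers":34},{"tx":-0.178,"tz":-0.024,"ty":0,"turn":0.014,"fingers":34},{"tx":-0.193,"tz":-0.028,"ty":0,"turn":0.018,"fingers":34},{"tx":-0.208,"tz":-0.032,"ty":0,"turn":0.022,"fingers":34},{"tx":-0.208,"tz":-0.032,"ty":0,"turn":0.022,"fingers":34}]'
python3 loc.py; python3 bat.py b7
```

```text
clock: 9.8
eef_pos: [537.2, -105.2, 12.5]
eef_rot: [-1.566, -0.0, 3.129]
wrist_force: [-3.0, -0.5, 1.3]
finger_gap: 34.0
local [-121.5   -3.4] z 12.5 relyaw 0.0999 F [-3.  -0.5  1.3] clock 9.8 gap 34.0
wrist ((-98.78771209716797, -1.2438735961914062), (67.20993041992188, 70.14356231689453), 5.753880023956299) 26662 [-134.22435  -35.60352] [-62.38126  36.38681]
```

View pics/b7_w.png

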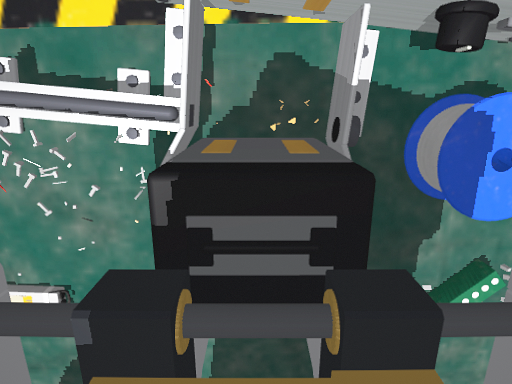

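View pics/b7_s.png

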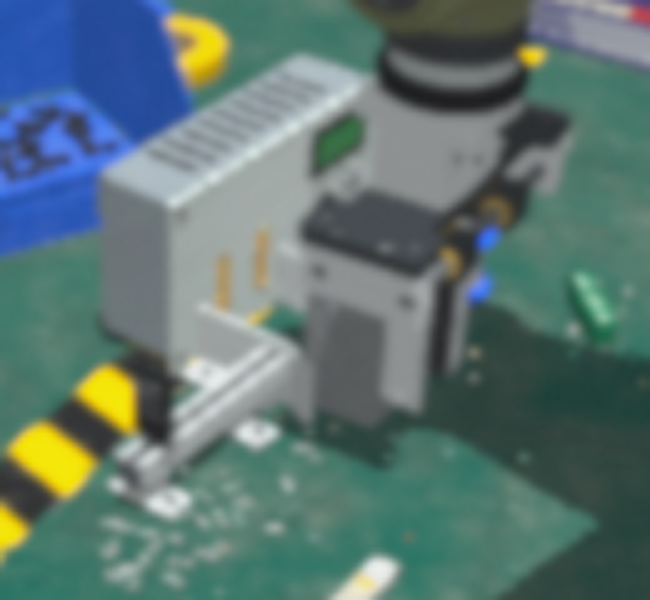

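```bash
python3 - <<'E'
from loc import *
c=cam('wrist'); W=cloud(c); A=W.reshape(-1,3); l=w2l(A)
for z0,z1 in((20,34),(36,42)):
  for x0,x1 in((-60,-45),(-45,-30),(-30,-12)):
    k=(A[:,2]>z0)&(A[:,2]<z1)&(l[:,0]>x0)&(l[:,0]<x1)&(abs(l[:,1])<60)
    y=l[k,1]; 
    for s in (y[y>20],y[y<-20]):
        if len(s): print(z0,x0,len(s),np.percentile(s,[2,25,50,75,98]).round(1))
k=(A[:,2]>8)&(A[:,2]<35)&(l[:,0]>-15)&(l[:,0]<15)&(abs(l[:,1])<30); print('plate',np.median(l[k,0]),k.sum())
E
python3 loc.py -109.5,0,12,0 -80,0,12,0 -55,0,12,0
```

```text
20 -60 1033 [37.4 44.9 49.8 54.9 59.6]
20 -60 501 [-46.7 -44.3 -37.3 -36.7 -35.9]
20 -45 189 [37.6 37.7 37.8 37.9 38.1]
20 -45 234 [-37.3 -37.1 -37.  -36.8 -36.6]
20 -30 234 [37.6 37.8 37.9 38.  38.1]
20 -30 307 [-37.4 -37.2 -37.  -36.9 -36.7]
36 -60 218 [37.6 38.2 38.9 39.8 40.6]
36 -60 215 [-39.9 -38.9 -38.2 -37.4 -36.9]
36 -45 237 [37.7 38.3 39.  39.8 40.7]
36 -45 227 [-39.9 -38.9 -38.2 -37.4 -36.7]
36 -30 298 [37.8 38.4 39.2 39.9 40.8]
36 -30 289 [-40.  -39.  -38.3 -37.6 -36.9]
plate 0.3017115325008488 1426
local [-121.4   -3.4] z 12.4 relyaw 0.1005 F [-3.   0.6  0.1] clock 10.0 gap 33.9
-109.5,0,12,0 tx -0.0611 ty 0.0022 tz -0.0112 turn 0.0320
-80,0,12,0 tx -0.2079 ty 0.0023 tz 0.0036 turn 0.0320
-55,0,12,0 tx -0.3322 ty 0.0024 tz 0.0162 turn 0.0320
```

My charger frame checks out: cheeks at +37.8/-37.0 mm and plate at 0.3 mm.

```bash
python3 -m creep '[{"tx":-0.015,"tz":-0.003,"ty":0,"turn":0.008,"fingers":34},{"tx":-0.03,"tz":-0.006,"ty":0,"turn":0.016,"fingers":34},{"tx":-0.045,"tz":-0.009,"ty":0,"turn":0.024,"fingers":34},{"tx":-0.061,"tz":-0.012,"ty":0,"turn":0.031,"fingers":34},{"tx":-0.08,"tz":-0.01,"ty":0,"turn":0.031,"fingers":34},{"tx":-0.1,"tz":-0.008,"ty":0,"turn":0.031,"fingers":34},{"tx":-0.12,"tz":-0.006,"ty":0,"turn":0.031,"fingers":34},{"tx":-0.14,"tz":-0.004,"ty":0,"turn":0.031,"fingers":34},{"tx":-0.14,"tz":-0.004,"ty":0,"turn":0.031,"fingers":34}]'
python3 loc.py -70,0.3,12,0 -55,0.3,12,0; python3 bat.py b8
```

```text
clock: 10.9
eef_pos: [565.4, -104.8, 12.3]
eef_rot: [-1.567, 0.001, 3.033]
wrist_force: [-0.8, 0.5, -0.2]
finger_gap: 34.4
local [-93.5   0.2] z 12.3 relyaw 0.0031 F [-0.8  0.5 -0.2] clock 10.9 gap 34.4
-70,0.3,12,0 tx -0.1177 ty 0.0016 tz -0.0002 turn 0.0010
-55,0.3,12,0 tx -0.1927 ty 0.0017 tz 0.0001 turn 0.0010
wrist ((-71.23519134521484, 0.27193450927734375), (68.02902221679688, 70.19098663330078), 0.288524866104126) 26678 [-105.34893   -34.701805] [-37.24255   35.472843]
side ((-102.4649658203125, 0.06357765197753906), (58.70115280151367, 3.8327348232269287), 88.3053207397461) 6 [-103.73151  -29.33083] [-99.68144   29.344648]
```

View pics/b8_w.png

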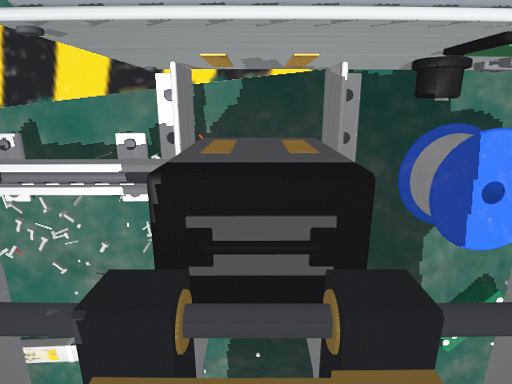

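```bash
python3 -m creep '[{"tx":-0.02,"tz":0,"ty":0,"turn":0.001,"fingers":34},{"tx":-0.04,"tz":0,"ty":0,"turn":0.001,"fingers":34},{"tx":-0.06,"tz":0,"ty":0,"turn":0.001,"fingers":34},{"tx":-0.08,"tz":0,"ty":0,"turn":0.001,"fingers":34},{"tx":-0.1,"tz":0,"ty":0,"turn":0.001,"fingers":34},{"tx":-0.12,"tz":0,"ty":0,"turn":0.001,"fingers":34},{"tx":-0.135,"tz":0,"ty":0,"turn":0.001,"fingers":34},{"tx":-0.15,"tz":0,"ty":0,"turn":0.001,"fingers":34},{"tx":-0.16,"tz":0,"ty":0,"turn":0.001,"fingers":34},{"tx":-0.17,"tz":0,"ty":0,"turn":0.001,"fingers":34},{"tx":-0.175,"tz":0,"ty":0,"turn":0.001,"fingers":34},{"tx":-0.175,"tz":0,"ty":0,"turn":0.001,"fingers":34}]'
python3 loc.py -55,0.3,12,0
```

```text
clock: 12.25
eef_pos: [599.8, -108.5, 12.4]
eef_rot: [-1.567, 0.001, 3.029]
wrist_force: [-5.1, 0.1, 1.2]
finger_gap: 33.8
local [-58.9   0.3] z 12.4 relyaw -0.0001 F [-5.1  0.1  1.2] clock 12.25 gap 33.8
-55,0.3,12,0 tx -0.0194 ty 0.0021 tz -0.0002 turn -0.0000
```

```bash
python3 -m creep '[{"tx":-0.006,"tz":0,"ty":0,"turn":0,"fingers":34},{"tx":-0.012,"tz":0,"ty":0,"turn":0,"fingers":34},{"tx":-0.018,"tz":0,"ty":0,"turn":0,"fingers":34},{"tx":-0.022,"tz":0,"ty":0,"turn":0,"fingers":34},{"tx":-0.022,"tz":0,"ty":0,"turn":0,"fingers":34}]'
python3 loc.py
```

```text
clock: 12.75
eef_pos: [602.9, -108.9, 12.4]
eef_rot: [-1.567, -0.003, 3.03]
wrist_force: [-15.7, 0.3, 7.4]
finger_gap: 33.9
local [-55.8   0.3] z 12.4 relyaw 0.0001 F [-15.7   0.3   7.4] clock 12.75 gap 33.9
```

```bash
python3 -m creep '[{"tx":-0.008,"tz":0,"ty":0,"turn":0,"fingers":34},{"tx":-0.008,"tz":0,"ty":0,"turn":0,"fingers":34},{"tx":-0.008,"tz":0,"ty":0,"turn":0,"fingers":34}]'
python3 loc.py; python3 bat.py b9
```

```text
clock: 13.05
eef_pos: [602.5, -108.9, 12.4]
eef_rot: [-1.567, -0.007, 3.03]
wrist_force: [-22.9, 1.6, 11.9]
finger_gap: 33.9
local [-56.1   0.2] z 12.4 relyaw 0.0003 F [-22.9   1.6  11.9] clock 13.05 gap 33.9
wrist ((-35.63127899169922, 0.22205352783203125), (61.28837203979492, 70.13800048828125), 0.04351099953055382) 21981 [-66.29037  -34.837208] [-5.0003777 35.302322 ]
side ((-63.6448974609375, 0.9449977874755859), (59.12798309326172, 2.4855124950408936), 89.33364868164062) 10 [-64.71572  -28.631447] [-62.05841   30.492537]
```

View pics/b9_w.png

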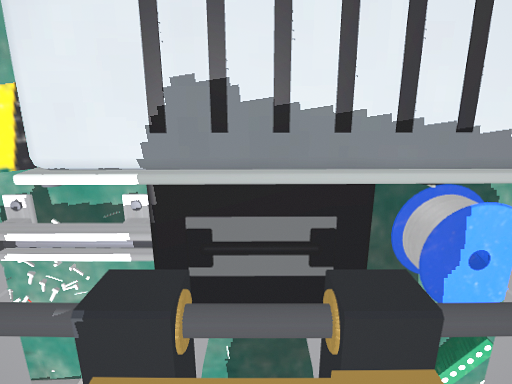

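View pics/b9_s.png

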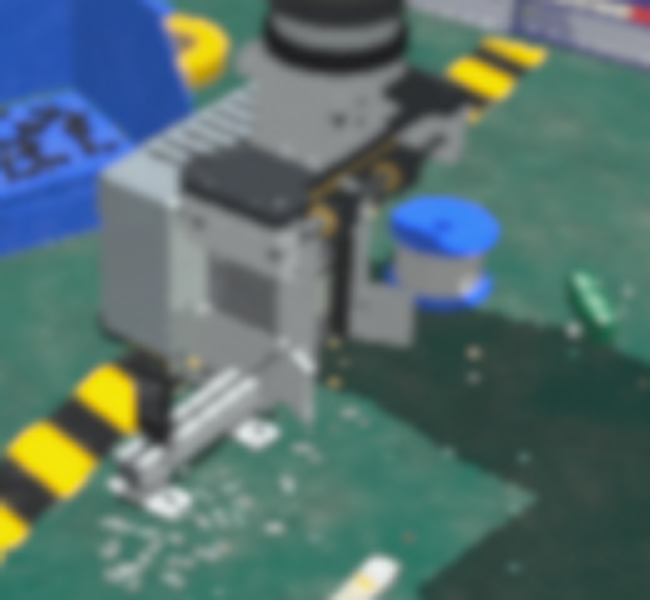

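Contact is firm at TCP x = -56, about as predicted. I'll back off and verify.

```bash
python3 -m creep '[{"tx":0.02,"tz":0,"ty":0,"turn":0,"fingers":34},{"tx":0.1,"tz":0,"ty":0,"turn":0,"fingers":34},{"tx":0.3,"tz":0,"ty":0,"turn":0,"fingers":34},{"tx":0.35,"tz":0,"ty":-0.2,"turn":0,"fingers":20},{"tx":0.35,"tz":0,"ty":-0.4,"turn":0,"fingers":0},{"tx":0.35,"tz":0,"ty":-0.6,"turn":0,"fingers":0},{"tx":0.35,"tz":0,"ty":-0.8,"turn":0,"fingers":0},{"tx":0.35,"tz":0,"ty":-0.8,"turn":0,"fingers":0},{"tx":0.35,"tz":0,"ty":-0.8,"turn":0,"fingers":0}]'
python3 loc.py -56,180,100,0
python3 - <<'E'
from loc import *
c=cam('wrist'); cv2.imwrite('pics/c1_w.png',c['frame'][:,:,::-1]); W=cloud(c)
A=W.reshape(-1,3);A=A[np.isfinite(A).all(1)];l=w2l(A)
k=(A[:,2]>97)&(A[:,2]<104)&(l[:,0]<20)&(l[:,0]>-70)&(abs(l[:,1])<38)
p=l[k].astype(np.float32); print(cv2.minAreaRect(p),k.sum(),np.percentile(p,[1,99],axis=0))
k=(A[:,2]>105)&(A[:,2]<120)&(l[:,0]<30)&(l[:,0]>-20)&(abs(l[:,1])<60); print('plate edge',np.percentile(l[k,0],[0,1,5]))
k=(A[:,2]>20)&(A[:,2]<90)&(l[:,0]<-40)&(l[:,0]>-70)&(abs(l[:,1])<30);print('near face',l[k,0].max() if k.any() else None)
c=cam('side'); crop(c,'pics/c1_s.png',215,345,100,220,5)
E
```

```text
clock: 14.1
eef_pos: [534.5, -100.6, 173.3]
eef_rot: [-1.567, -0.005, 3.03]
wrist_force: [-0.6, 0.1, -0.7]
finger_gap: 0.8
local [-124.7    0.8] z 173.3 relyaw 0.0003 F [-0.6  0.1 -0.7] clock 14.1 gap 0.8
-56,180,100,0 tx -0.3455 ty 0.3611 tz -0.8973 turn 0.0001
((-23.0014591217041, -0.08387374877929688), (46.89325714111328, 75.47056579589844), 0.11243962496519089) 6199 [[-45.7160228  -33.33891579]
 [  0.06341754  33.74271461]]
plate edge [-1.82041386 -0.23789141  0.08679059]
near face -46.98265834059813
```

View pics/c1_w.png

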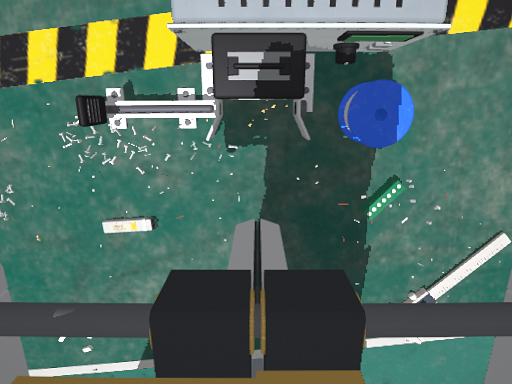

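View pics/c1_s.png

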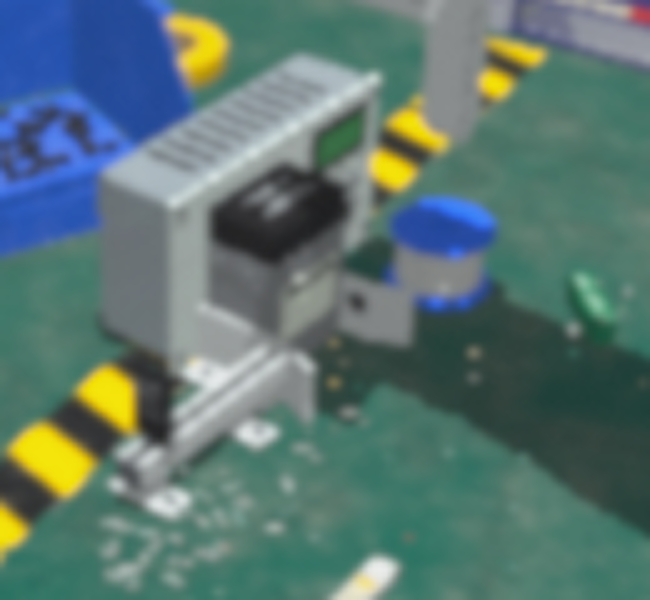

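The battery is home: lid from x = -46.4 to 0.4, near face at -47, square. Next is the bolt, pushed from the far side of its tab.

```bash
python3 -m creep '[{"tx":-0.08,"tz":-0.22,"ty":0,"turn":0,"fingers":0},{"tx":-0.16,"tz":-0.44,"ty":0,"turn":0,"fingers":0},{"tx":-0.25,"tz":-0.66,"ty":0,"turn":0,"fingers":0},{"tx":-0.345,"tz":-0.9,"ty":0.1,"turn":0,"fingers":0},{"tx":-0.345,"tz":-0.91,"ty":0.2,"turn":0,"fingers":0},{"tx":-0.345,"tz":-0.91,"ty":0.3,"turn":0,"fingers":0},{"tx":-0.345,"tz":-0.91,"ty":0.3,"turn":0,"fingers":0}]'
python3 loc.py -56,180,48,0 -56,74,48,0
python3 - <<'E'
from loc import *
c=cam('wrist'); cv2.imwrite('pics/c2_w.png',c['frame'][:,:,::-1])
E
```

```text
clock: 14.9
eef_pos: [620.1, 72.8, 105.8]
eef_rot: [-1.566, -0.016, 3.031]
wrist_force: [-0.6, -1.0, -0.1]
finger_gap: 0.4
local [-59.  182.8] z 105.8 relyaw 0.0009 F [-0.6 -1.  -0.1] clock 14.9 gap 0.4
-56,180,48,0 tx -0.0193 ty 0.2888 tz 0.0125 turn 0.0003
-56,74,48,0 tx -0.0188 ty 0.2914 tz 0.5425 turn 0.0003
```

View pics/c2_w.png

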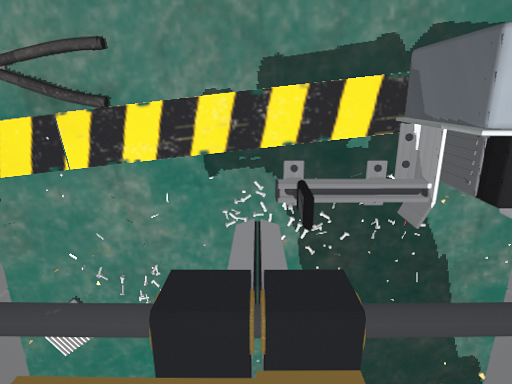

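```bash
python3 -m creep '[{"tx":-0.015,"tz":0,"ty":0.15,"turn":0,"fingers":0},{"tx":-0.015,"tz":0,"ty":0.288,"turn":0,"fingers":0},{"tx":-0.015,"tz":0,"ty":0.288,"turn":0,"fingers":0},{"tx":-0.015,"tz":0.04,"ty":0.288,"turn":0,"fingers":0},{"tx":-0.015,"tz":0.08,"ty":0.288,"turn":0,"fingers":0},{"tx":-0.015,"tz":0.11,"ty":0.288,"turn":0,"fingers":0},{"tx":-0.015,"tz":0.14,"ty":0.288,"turn":0,"fingers":0},{"tx":-0.015,"tz":0.17,"ty":0.288,"turn":0,"fingers":0},{"tx":-0.015,"tz":0.2,"ty":0.288,"turn":0,"fingers":0},{"tx":-0.015,"tz":0.23,"ty":0.288,"turn":0,"fingers":0},{"tx":-0.015,"tz":0.26,"ty":0.288,"turn":0,"fingers":0},{"tx":-0.015,"tz":0.29,"ty":0.288,"turn":0,"fingers":0},{"tx":-0.015,"tz":0.32,"ty":0.288,"turn":0,"fingers":0},{"tx":-0.015,"tz":0.35,"ty":0.288,"turn":0,"fingers":0},{"tx":-0.015,"tz":0.38,"ty":0.288,"turn":0,"fingers":0},{"tx":-0.015,"tz":0.4,"ty":0.288,"turn":0,"fingers":0},{"tx":-0.015,"tz":0.4,"ty":0.288,"turn":0,"fingers":0}]'
python3 loc.py -56,74,48,0
python3 - <<'E'
from loc import *
c=cam('wrist'); cv2.imwrite('pics/c3_w.png',c['frame'][:,:,::-1])
E
```

```text
clock: 16.65
eef_pos: [614.2, -8.1, 50.8]
eef_rot: [-1.566, -0.013, 3.029]
wrist_force: [-0.6, 0.4, -0.2]
finger_gap: 0.0
local [-55.8 101.7] z 50.8 relyaw -0.0002 F [-0.6  0.4 -0.2] clock 16.65 gap 0.0
-56,74,48,0 tx 0.0007 ty 0.0147 tz 0.1383 turn -0.0001
```

View pics/c3_w.png

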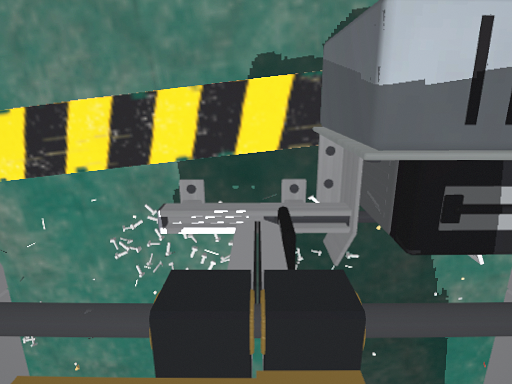

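```bash
python3 -m creep '[{"tx":0,"tz":0.02,"ty":0,"turn":0,"fingers":0},{"tx":0,"tz":0.04,"ty":0,"turn":0,"fingers":0},{"tx":0,"tz":0.06,"ty":0,"turn":0,"fingers":0},{"tx":0,"tz":0.08,"ty":0,"turn":0,"fingers":0},{"tx":0,"tz":0.1,"ty":0,"turn":0,"fingers":0},{"tx":0,"tz":0.115,"ty":0,"turn":0,"fingers":0},{"tx":0,"tz":0.125,"ty":0,"turn":0,"fingers":0},{"tx":0,"tz":0.135,"ty":0,"turn":0,"fingers":0},{"tx":0,"tz":0.14,"ty":0,"turn":0,"fingers":0},{"tx":0,"tz":0.14,"ty":0,"turn":0,"fingers":0}]'
python3 loc.py
```

```text
clock: 17.7
eef_pos: [611.0, -35.8, 50.9]
eef_rot: [-1.566, -0.013, 3.029]
wrist_force: [-0.2, -0.3, 0.6]
finger_gap: 0.7
local [-55.9  73.8] z 50.9 relyaw -0.0001 F [-0.2 -0.3  0.6] clock 17.7 gap 0.7
```

No stop force yet, so I'll go on until it appears.

```bash
python3 -m creep '[{"tx":0,"tz":0.005,"ty":0,"turn":0,"fingers":0},{"tx":0,"tz":0.01,"ty":0,"turn":0,"fingers":0},{"tx":0,"tz":0.015,"ty":0,"turn":0,"fingers":0},{"tx":0,"tz":0.015,"ty":0,"turn":0,"fingers":0},{"tx":0,"tz":0.015,"ty":0,"turn":0,"fingers":0}]'
python3 loc.py
```

```text
clock: 18.2
eef_pos: [610.9, -36.4, 51.0]
eef_rot: [-1.569, -0.013, 3.031]
wrist_force: [1.9, 16.2, 0.5]
finger_gap: 0.5
local [-56.   73.2] z 51.0 relyaw 0.0009 F [ 1.9 16.2  0.5] clock 18.2 gap 0.5
```

The bolt is stopped firmly at 73.2 (predicted 74). I'll retreat and check.

```bash
python3 -m creep '[{"tx":0,"tz":-0.05,"ty":0,"turn":0,"fingers":0},{"tx":0,"tz":-0.1,"ty":-0.1,"turn":0,"fingers":0},{"tx":0.1,"tz":-0.1,"ty":-0.35,"turn":0,"fingers":0},{"tx":0.3,"tz":-0.1,"ty":-0.6,"turn":0,"fingers":0},{"tx":0.5,"tz":0,"ty":-0.8,"turn":0,"fingers":0},{"tx":0.5,"tz":0.2,"ty":-0.8,"turn":0,"fingers":0},{"tx":0.5,"tz":0.3,"ty":-0.8,"turn":0,"fingers":0},{"tx":0.5,"tz":0.3,"ty":-0.8,"turn":0,"fingers":0},{"tx":0.5,"tz":0.3,"ty":-0.8,"turn":0,"fingers":0}]'
python3 loc.py
python3 - <<'E'
from loc import *
c=cam('wrist'); cv2.imwrite('pics/d_w.png',c['frame'][:,:,::-1]); W=cloud(c)
A=W.reshape(-1,3);A=A[np.isfinite(A).all(1)];l=w2l(A)
k=(A[:,2]>97)&(A[:,2]<104)&(l[:,0]<20)&(l[:,0]>-70)&(abs(l[:,1])<38)
p=l[k].astype(np.float32); print('bat',cv2.minAreaRect(p),np.percentile(p,[1,99],axis=0))
k=(A[:,2]>60)&(A[:,2]<90)&(l[:,0]<-38)&(l[:,0]>-75)&(l[:,1]>45)&(l[:,1]<170);print('tab',np.percentile(l[k],[2,50,98],axis=0))
k=(A[:,2]>15)&(A[:,2]<35)&(l[:,0]<-49)&(l[:,0]>-64)&(abs(l[:,1])<36);print('bar',np.percentile(l[k],[1,50,99],axis=0),k.sum())
c=cam('top'); W=cloud(c); crop(c,'pics/d_t.png',230,380,130,240,5)
c=cam('side'); crop(c,'pics/d_s.png',215,345,100,220,5)
E
```

```text
clock: 19.1
eef_pos: [507.0, -84.8, 212.4]
eef_rot: [-1.569, -0.013, 3.03]
wrist_force: [0.3, 0.8, -0.1]
finger_gap: 0.4
local [-153.8   13.5] z 212.4 relyaw -0.0 F [ 0.3  0.8 -0.1] clock 19.1 gap 0.4
bat ((-22.94925880432129, -0.18219757080078125), (75.61759185791016, 47.44865417480469), 89.98832702636719) [[-45.84041809 -33.35938782]
 [  0.3943618   33.73287933]]
tab [[-68.23255266  54.11109659]
 [-56.49574952  56.78295357]
 [-43.83721705  61.14565408]]
bar [[-59.80658771 -35.67944916]
 [-55.89123071  -0.11970244]
 [-52.55438613  35.30913812]] 538
```

View pics/d_w.png

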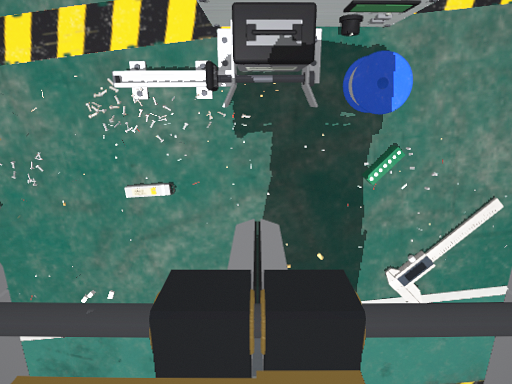

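View pics/d_s.png

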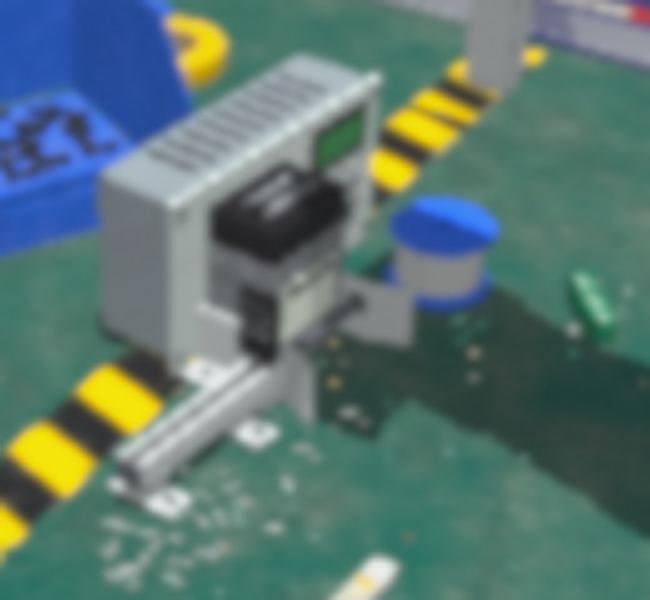

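View pics/d_t.png

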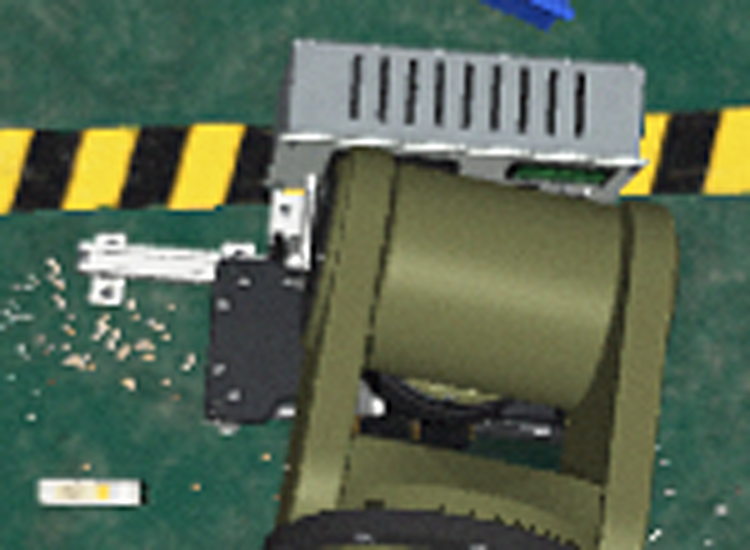

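The bar spans the bay from cheek to cheek with its end in the far cheek, and the tab centre is at about y = 57.5 (58 = shut). The battery is home and the bystanders look unmoved. The arm is clear of everything.

```bash
python3 -c "
from cell import manip; print(manip.sign_off())"
```

```text
the job is handed in; nothing more can be done
None
```

The battery is loaded in the charger, the bolt is shut across it, and I handed the job in at about 19 s of the 72 s.

- **Bolt back:** I pushed the tab with closed fingers until it met its end stop at about 20 N. It then sat at y ≈ 148 mm, which is fully back.
- **Battery home:** I slid it upright with two spread fingers low at its foot, tip 12 mm above the bench, straightening it on the way in. It stopped firmly against the back, and after I backed off, its centre measured within about 0.5 mm of home and square to the bay.
- **Bolt shut:** I pushed the tab from the other side to its stop at about 16 N. The tab centre measured about 57.5 mm (58 is shut) and the bar spans the bay from cheek to cheek.
- **Final state:** The wrist and side pictures show the spool, terminal block and module where they were. I did not check the fan and heat sink at the end, but the arm stayed well away from them. The robot was touching nothing.

The checks agreed to about 1 mm. During the final press on the battery the wrist showed about 12 N upward as well as 23 N back. I took that as friction on the fingers and it vanished when I backed off. One last view, from the top camera, was mostly blocked by the arm.

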